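# Load a hinge strap into a drill jig under its hold-down leaf spring

### The arm

A 7-joint arm with a two-finger parallel gripper is mounted at the origin on the work surface. World frame = base frame: x ahead of the robot, y to its left, z up, the work surface at z = 0. Lengths are in m, angles in rad, forces in N, time in s.
With the tool pointing down it reaches from about 0.4 to 0.85 m from the base axis. Payload 10.4 kg.
Tool frame: the origin (TCP) lies on the centre line of the jaws, within the pads' length; the fingertips stand 22 mm ahead of it and the grasp point (between the pads) lies 3 mm ahead of it; x points along the fingers, y is the direction in which the jaws open and shut, and the axes are right-handed (so a half turn about x gives the same grasp; the last joint's range is limited). The gripper opens to 87 mm and grips with 3 to 60 N. Pads are 19 mm wide; open, the fingers measure 117 mm over their backs; the gripper's body (75 mm by 190 mm) begins 51 mm behind the grasp point.
Start: joints at [1.215, 0.332, -0.065, 1.46, 0.022, 1.35, -0.088], TCP at [0.204, -0.591, 0.245] pointing down, gripper open.
Joint ranges: [-2.6, 2.6], [-0.5, 2.12], [-1.47, 1.34], [0.16, 2.42], [-1.27, 4.41], [0.06, 2.06], [-2.6, 2.6]. Speed limits (rad/s): [2.22, 2.22, 2.79, 2.79, 3.14, 3.14, 3.14].

### API

Orientations are given as a unit quaternion [x, y, z, w].
In Python, from bench import * gives the robot as it stands.
- The arm moves only by the tool arm_command, never from a script. Its argument "targets" is one flat list of numbers, 7 for each row, row after row: the turn, a rotation vector about the tool's x, y, z in units of 45 degrees (1.0 is 45 degrees), then the shift along the tool's x, y, z in units of 25 mm (1.0 is 25 mm), then the opening, from 0 (shut) to 1 (fully open). In form: [wx, wy, wz, tx, ty, tz, fingers, wx, wy, wz, tx, ty, tz, fingers, ...]. A call has 1 to 12 rows; each row shifts and turns the pose as measured when the row begins, along the tool's axes as they then stand; what a row does not reach is not made up. A row lasts 1/12 s, in which the tool goes at most 41.7 mm and 7.16 degrees, less where a joint would pass 70% of its speed; a pose out of reach is approached as far as the arm can. A call with a number of a shift or a turn outside -1 to 1 is refused whole. A call with a gripper value outside its range is refused whole. The fingers move at their own pace and stop on an object; "newtons" is the grip in N (left out, the last holds). Time passes only in rows, so rows that do not move let the fingers close. It gives the time, the measured TCP pose, the force and the opening at its end, in the units of the state.
- read_state(): the state, without advancing time (a new reading comes with each control period).
- camera(name): name is "side" or "top"; returns the picture (400x640x3 uint8, red, green, blue); there is no depth.
- calibration(name): a dict with "camera_matrix" (3x3 intrinsics, pixels), "R" (3x3) and "t" (3): a world point X has camera coordinates R X + t. Camera axes: x right, y down, z forward; pixel columns grow to the right and rows downward; lengths in m; the calibration is good to about 2 mm. A picture is of the moment at which its call begins. calibration takes no time and is no camera call.
- close_job(): hands the job in, once; it reports no verdict.
The state is a dict: "time": time; "joint_positions": joint angles; "joint_vel": joint speeds; "joint_torque": joint torques, N m; "ee_pos": TCP position; "eef_rot": TCP orientation; "ft_force": force on the tool from outside, world axes, zero at the start; "torque": the same for the moment, N m; "width": finger opening in m.
Only numpy, scipy, OpenCV 4.12 (cv2) and the standard library are available. Lean on these libraries where they do the work, as an engineer would, in place of code of your own. Each camera call takes 0.05 s, during which the arm holds its last target.

### The job

Load the bare steel hinge strap that is lying in the loading end of the drill jig: with the fingertips on top of its tail, press it down hard onto the jig and keep pressing while you slide it along, under the hold-down leaf spring and the bush plate, until its nose is fully home against the end stop and it lies flat. If it is not held down, the spring tips its nose into the chip gap. Do not pick the strap up, and leave the other things on the bench where they are.

Things in the scene. Friction and masses are not known exactly. Their poses are not given: they have to be found in the camera images.
- jig: Drill jig screwed to the bench, 310 mm long, 100 wide, 47 tall. Origin: on the bench top (z = 0) under the middle of its base; +x is the loading direction, z up; every x below is in this frame. Two dark rest pads, faces 24 mm above the bench: loading pad x = -155 to +25 mm, end pad from +90 mm on. Side guides 41.6 mm apart, 6 mm above the pads. Oiled steel: friction with the strap about 0.15.
- chip_gap (a point): Middle of the open chip gap between the two rest pads (65 mm long, 12 mm deep), at pad height: x = +57.5 mm in the jig's frame, 24 mm above the bench. The leaf spring reaches over it.
- end_stop (a point): Middle of the end stop's face, at pad height: x = +135 mm in the jig's frame, 24 mm above the bench. The bush plate covers the place from x = +100 to +148 mm, its underside 37 mm and its screw heads 52 mm above the bench.
- leaf (a joint): Hold-down leaf spring, 30 mm wide, under the bush plate's near edge. Value: bend upward (rad), 0 at rest, about 0.08 over the strap. Up-turned lip's edge: x = +33 mm, about 40 mm above the bench; belly: x = +55 mm, 28 mm above the bench at rest, so the strap must lift it 4 mm. It presses with 5.5 N at rest, 8 N over the strap; the nose meets up to about 7 N of resistance: 15 to 20 N on the tail is ample.
- strap: Strap to load: bare steel, 150 x 40 x 8 mm, 0.37 kg, round nose, two holes; top dry near the tail (fingertip friction about 1). Origin: centre of its underside; +x to its nose (75 mm away), along the jig's +x; top face 8 mm up. Starts on the loading pad, origin at x = -76 to -50 mm in the jig's frame, home at x = +60 mm. Fingertips within 30 mm of its tail end then stay clear of the leaf.
- done_strap: Bystander: a finished hinge strap like the one in the jig but with four holes, lying flat on the bench beside the jig's base; to be left alone.
- chip_brush: Bystander: swarf brush, 170 mm long, lying beside the jig's base on its other side; to be left alone.
- oil_can: Bystander: round oil can with a bent spout, 66 mm across, 150 mm tall, standing beside the jig near its bush plate; to be left alone.
- pin_tin: Bystander: open aluminium tin, 64 mm across, 50 mm tall, standing beside the jig near its bush plate; to be left alone.
- hammer: Bystander: hammer lying on the bench, 260 mm long; to be left alone.
- spanner: Bystander: spanner lying on the bench, 180 mm long; to be left alone.
- screwdriver: Bystander: screwdriver lying on the bench, 200 mm long; to be left alone.
There are look-alikes about, which are no part of the job. Leave any green or turquoise look-alike of the strap alone.

How it is judged:
By the outcome, as a careful person would: the job done as asked, in the order asked, and still so for the second after the job is handed in, with the robot touching nothing.
It also fails if it takes over 48 s, if anything falls off the work surface, if the arm or the gripper's body presses on something with over 40 N, if the wrist force passes 120 N, or if a joint passes its speed limit or range.

## Working session

There is one attempt and no reset: what is moved stays moved. The work goes in short steps, Python scripts to look and compute and a tool call to move; the robot and the scene stay as the last step left them, time stands still between calls to the robot, and variables do not carry over. Pictures are saved under pics/ and viewed, and the job is handed in when it is done.

Besides the shell and the picture viewer there is one more tool, called after "Request:" as name(argument=value, ...), one argument or row to a line, values as JSON. arm_command: Moves the arm, as the interface text tells. Shifts and turns lie within -1 to 1; 1 stands for 25 mm of shift or 45 degrees of turn. Its arguments: {"type":"object","properties":{"targets":{"type":"array","items":{"type":"number","minimum":-1,"maximum":1}},"newtons":{"type":"number"}},"required":["targets"]}

```bash
mkdir -p pics; python3 - <<'E'
from bench import *
import cv2,numpy as np
for n in("top","side"):
    im=camera(n); cv2.imwrite(f"pics/{n}0.png",im[:,:,::-1])
    c=calibration(n); print(n,np.round(c["camera_matrix"],1).tolist(),np.round(c["R"],3).tolist(),np.round(c["t"],3).tolist())
print(read_state())
E
ls
```

```text
top [[365.5, 0.0, 313.9], [0.0, 365.5, 195.0], [0.0, 0.0, 1.0]] [[0.021, -1.0, 0.014], [-0.992, -0.022, -0.125], [0.125, -0.011, -0.992]] [0.009, 0.516, 1.177]
side [[468.0, 0.0, 313.5], [0.0, 468.0, 190.6], [0.0, 0.0, 1.0]] [[-0.693, -0.721, -0.023], [-0.379, 0.392, -0.838], [0.613, -0.572, -0.545]] [0.39, 0.241, 1.38]
{'time': 0.1, 'joint_positions': array([ 1.21537568,  0.3327887 , -0.06469098,  1.46083895,  0.02162147,
        1.34987744, -0.08848159]), 'joint_vel': array([-0.00109595, -0.0021119 , -0.00076426, -0.0022866 ,  0.00021688,
       -0.00164376, -0.00065088]), 'joint_torque': array([ 1.56657115e-03, -6.24549437e+01,  2.47518107e-02, -3.90714169e+01,
       -6.13977760e-02,  3.67458828e-02,  9.91137813e-05]), 'ee_pos': array([ 0.20408216, -0.59042089,  0.24385471]), 'eef_rot': array([-0.69723836, -0.11755788,  0.6974347 , -0.11672044]), 'ft_force': array([ 0.02736939, -0.00080147,  0.09952445]), 'torque': array([ 0.00146368, -0.00476263, -0.04485508]), 'width': 0.08688975209862068}
pics
```

View pics/top0.png

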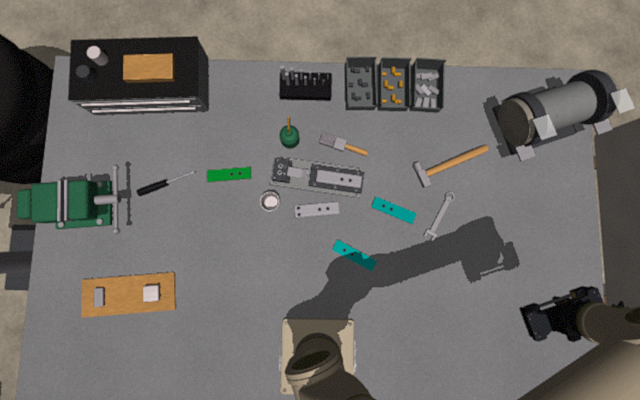

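View pics/side0.png

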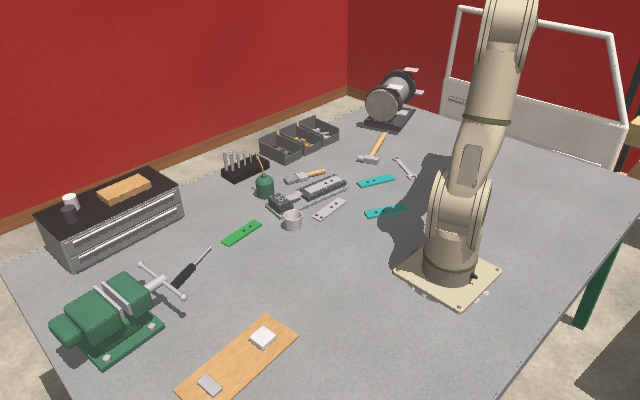

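Candidates in the top view: a bare strap in the jig at (340,180), a bare strap with more holes on the bench at (317,209), green at (229,174), and turquoise at (393,209) and (354,254). I choose the one in the jig and will check it in a crop.

```bash
python3 - <<'E'
import cv2,numpy as np
t=cv2.imread("pics/top0.png")[145:225,255:385]; cv2.imwrite("pics/c1.png",cv2.resize(t,None,fx=6,fy=6,interpolation=cv2.INTER_CUBIC))
t=cv2.imread("pics/side0.png")[160:230,245:365]; cv2.imwrite("pics/c2.png",cv2.resize(t,None,fx=6,fy=6,interpolation=cv2.INTER_CUBIC))
E
```

```text
(no output)
```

View pics/c1.png

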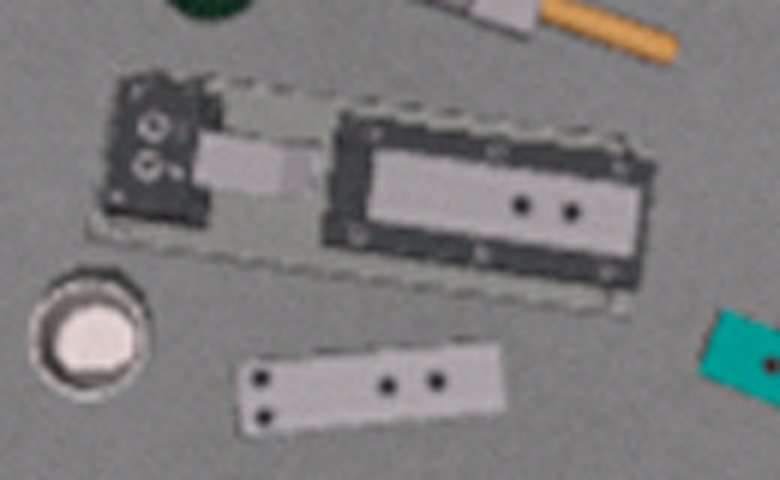

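View pics/c2.png

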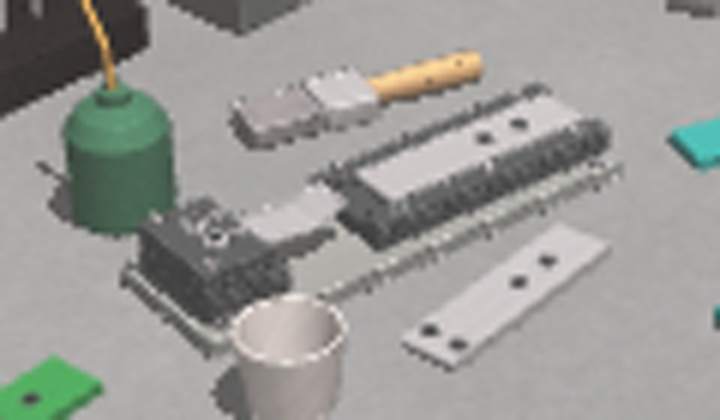

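The crop confirms it. The jig strap has two holes: tail edge at the right near (361,182), nose near (316.5,176). The bush plate is at the left, around (281,170). Now measuring.

```bash
cat > h.py <<'E'
from bench import *
import cv2,numpy as np
def ray(n,px,z):
    c=calibration(n);K=np.array(c["camera_matrix"]);R=np.array(c["R"]);t=np.array(c["t"])
    C=-R.T@t; d=R.T@np.linalg.solve(K,np.array([px[0],px[1],1.]))
    return C+d*(z-C[2])/d[2]
def proj(n,X):
    c=calibration(n);p=np.array(c["camera_matrix"])@(np.array(c["R"])@np.array(X)+np.array(c["t"]));return p[:2]/p[2]
E
python3 - <<'E'
from h import *
from scipy.spatial.transform import Rotation as Ro
f=lambda p:((p[0]+.5)/6-.5+255,(p[1]+.5)/6-.5+145)
g=lambda p:((p[0]+.5)/6-.5+245,(p[1]+.5)/6-.5+160)
# mask of strap top
im=cv2.imread("pics/top0.png");hsv=cv2.cvtColor(im,cv2.COLOR_BGR2HSV)
m=(im.min(2)>135).astype(np.uint8)
n,l,s,c=cv2.connectedComponentsWithStats(m)
for i in range(1,n):
    if s[i,4]>60 and 260<c[i][0]<370 and 145<c[i][1]<225:
        pts=np.argwhere(l==i)[:,::-1].astype(np.float32); W=np.array([ray("top",p,.032)[:2] for p in pts])
        r=cv2.minAreaRect((W*1000).astype(np.float32)); print(c[i],s[i],r)
tail=[ray("top",f(p),.032) for p in((642,186),(635,256))]; nose=[ray("top",f(p),.032) for p in((372,150),(368,220))]
print(np.round(tail,4),np.round(nose,4))
tm=np.mean(tail,0);nm=np.mean(nose,0);print("top",tm,nm,np.linalg.norm(nm-tm),np.degrees(np.arctan2(*(nm-tm)[1::-1])))
tail=[ray("side",g(p),.032) for p in((546,94),(594,122))]; nose=[ray("side",g(p),.032) for p in((355,176),(394,202))]
tm=np.mean(tail,0);nm=np.mean(nose,0);print("side",tm,nm,np.linalg.norm(nm-tm),np.degrees(np.arctan2(*(nm-tm)[1::-1])))
# jig plate corners z~.03 pads
print("pad corners",[np.round(ray("top",f(p),.030),4) for p in((657,160),(640,290),(342,115),(325,243))])
print("bush",[np.round(ray("top",f(p),.047),4) for p in((125,72),(102,212),(222,100),(207,228))])
s=read_state();print(Ro.from_quat(s["eef_rot"]).as_matrix().round(3))
E
```

```text
[297.02614379 172.4248366 ] [288 167  22  12 153] ((589.234619140625, 73.84567260742188), (70.36334991455078, 31.323286056518555), 85.53581237792969)
[338.28888889 178.34666667] [317 171  44  16 450] ((572.7554931640625, -60.832359313964844), (145.83668518066406, 37.317623138427734), 83.6215591430664)
[270.17676768 202.1010101 ] [260 192  20  20 198] ((490.1146240234375, 166.29995727539062), (62.95803451538086, 62.553443908691406), 2.2437055110931396)
[317.06597938 209.25773196] [295 202  45  16 485] ((467.36865234375, 10.344741821289062), (41.58818817138672, 145.0921173095703), 6.489562034606934)
[[ 0.584  -0.1374  0.032 ]
 [ 0.5445 -0.1337  0.032 ]] [[0.6008 0.0132 0.032 ]
 [0.5613 0.0146 0.032 ]]
top [ 0.56423856 -0.13556333  0.032     ] [0.58105404 0.01392331 0.032     ] 0.1504294370602715 83.58188131772218
side [ 0.55808799 -0.13355839  0.032     ] [0.57866481 0.01724754 0.032     ] 0.1522032644958974 82.23021459753133
pad corners [array([ 0.5993, -0.146 ,  0.03  ]), array([ 0.5258, -0.1369,  0.03  ]), array([0.6207, 0.0303, 0.03  ]), array([0.5482, 0.0382, 0.03  ])]
bush [array([0.6384, 0.1505, 0.047 ]), array([0.5599, 0.1604, 0.047 ]), array([0.6239, 0.0966, 0.047 ]), array([0.5524, 0.1028, 0.047 ])]
[[-0.     0.327 -0.945]
 [ 0.001 -0.945 -0.327]
 [-1.    -0.001  0.   ]]
```

Request:
arm_command(
  targets=[-0.158,0,0,0,0,0,0,-0.158,0,0,0,0,0,0,-0.158,0,0,0,0,0,0,-0.158,0,0,0,0,0,0,-0.158,0,0,0,0,0,0,-0.158,0,0,0,0,0,0,-0.158,0,0,0,0,0,0,-0.158,0,0,0,0,0,0,-0.158,0,0,0,0,0,0],
  newtons=30,
)

```text
time: 0.85
ee_pos: [0.2035, -0.5884, 0.2392]
eef_rot: [0.528, 0.475, -0.526, 0.468]
ft_force: [-0.4, 0.6, -0.2]
width: 0.0347
```

```bash
cat > g.py <<'E'
from h import *
from scipy.spatial.transform import Rotation as Ro
a=np.radians(83.4);d=np.array([np.cos(a),np.sin(a),0])
def go(tgt):
    s=read_state();R=Ro.from_quat(s["eef_rot"]);M=R.as_matrix()
    print("t",s["time"],"ee",s["ee_pos"].round(4),"F",s["ft_force"].round(1),"w",round(s["width"],4),"q",s["joint_positions"].round(2))
    D=np.stack([[0,0,-1],[d[1],-d[0],0],-d],1)
    print("turn units",((R.inv()*Ro.from_matrix(D)).as_rotvec()/np.radians(45)).round(3))
    print("shift units",(M.T@(np.array(tgt)-s["ee_pos"])/.025).round(2))
E
python3 -c "
from g import *
go([.5645,-.120,.2])
for p in [(289,140)]: print(ray('top',p,.05))"
```

```text
t 0.85 ee [ 0.2035 -0.5884  0.2392] F [-0.4  0.6 -0.2] w 0.0347 q [ 1.33  0.35 -0.22  1.46  0.07  1.35  1.  ]
turn units [ 0.005 -0.01   0.006]
shift units [  1.68  12.29 -20.2 ]
[0.69495699 0.10707497 0.05      ]
```

Request:
arm_command(
  targets=[0,0,0,0,0.55,-0.9,0,0,0,0,0,0.55,-0.9,0,0,0,0,0,0.55,-0.9,0,0,0,0,0,0.55,-0.9,0,0,0,0,0,0.55,-0.9,0,0,0,0,0,0.55,-0.9,0,0,0,0,0,0.55,-0.9,0,0,0,0,0,0.55,-0.9,0,0,0,0,0,0.55,-0.9,0,0,0,0,0,0.55,-0.9,0,0,0,0,0,0.55,-0.9,0,0,0,0,0,0.55,-0.9,0],
)

```text
time: 1.85
ee_pos: [0.3955, -0.3289, 0.2348]
eef_rot: [0.528, 0.478, -0.527, 0.465]
ft_force: [0.7, -0.2, 0.6]
width: 0.0006
```

```bash
python3 -c "
from g import *
go([.5645,-.120,.2])"
```

```text
t 1.85 ee [ 0.3955 -0.3289  0.2348] F [ 0.7 -0.2  0.6] w 0.0006 q [ 1.01  0.14 -0.44  1.73  0.05  1.31  0.45]
turn units [ 0.004 -0.017  0.017]
shift units [ 1.43  5.8  -9.04]
```

Request:
arm_command(
  targets=[0,0,0,0,0.55,-0.9,0,0,0,0,0,0.55,-0.9,0,0,0,0,0,0.55,-0.9,0,0,0,0,0,0.55,-0.9,0,0,0,0,0,0.55,-0.9,0,0,0,0,0,0.55,-0.9,0,0,0,0,0,0.55,-0.9,0,0,0,0,0,0.55,-0.9,0,0,0,0,0,0.55,-0.8,0,0,0,0,0,0.5,-0.6,0,0,0,0,0.1,0.3,-0.3,0,0,0,0,0,0,0,0],
)

```text
time: 2.85
ee_pos: [0.5699, -0.1058, 0.2297]
eef_rot: [0.526, 0.482, -0.526, 0.464]
ft_force: [-0.6, 0.9, -0.3]
width: 0.0003
```

```bash
python3 -c "
from g import *
go([.5645,-.120,.1])"
```

```text
t 2.85 ee [ 0.5699 -0.1058  0.2297] F [-0.6  0.9 -0.3] w 0.0003 q [ 0.62  0.32 -0.62  1.56  0.17  1.34 -0.12]
turn units [ 0.012 -0.021  0.024]
shift units [ 5.18 -0.06  0.67]
```

Request:
arm_command(
  targets=[0.012,-0.02,0.02,0.8,0,0.3,0,0,0,0,0.8,0,0.2,0,0,0,0,0.8,0,0.15,0,0,0,0,0.8,0,0,0,0,0,0,0.8,0,0,0,0,0,0,0.8,0,0,0,0,0,0,0.5,0,0,0,0,0,0,0,0,0,0],
)

```text
time: 3.52
ee_pos: [0.5629, -0.1311, 0.0905]
eef_rot: [-0.527, -0.469, 0.532, -0.468]
ft_force: [-0.5, 0.4, -0.0]
width: 0.0006
```

```bash
python3 - <<'E'
from g import *
go([.5645,-.120,.058])
s=read_state();M=Ro.from_quat(s["eef_rot"]).as_matrix();tip=s["ee_pos"]+M[:,0]*.022
for n,b in (("top",(255,145,385,225)),("side",(245,130,365,230))):
    im=camera(n)[:,:,::-1]; im=im[b[1]:b[3],b[0]:b[2]]
    p=(proj(n,tip)-b[:2]); im=cv2.resize(im,None,fx=5,fy=5,interpolation=cv2.INTER_CUBIC)
    cv2.circle(im,tuple(int(v*5+2) for v in p),4,(0,0,255),1); cv2.imwrite(f"pics/{n}1.png",im)
E
```

```text
t 3.5167 ee [ 0.5629 -0.1311  0.0905] F [-0.5  0.4 -0. ] w 0.0006 q [ 0.62  0.43 -0.57  1.73  0.26  1.06 -0.17]
turn units [-0.009  0.005  0.006]
shift units [ 1.3   0.01 -0.45]
```

View pics/top1.png

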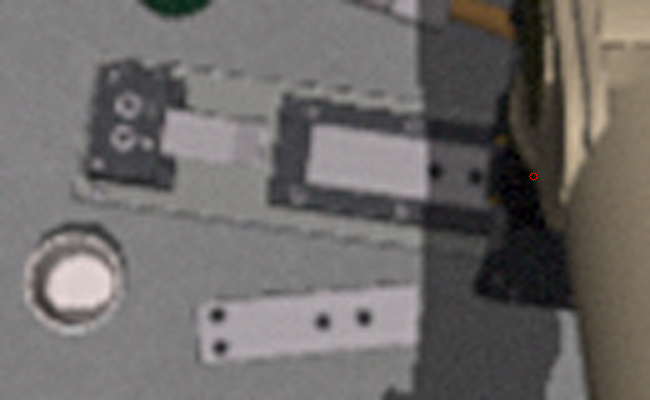

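View pics/side1.png

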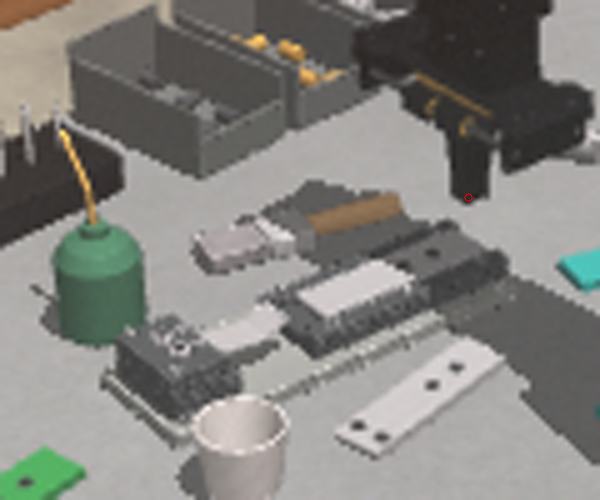

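The top view shows the strap unmoved and the gripper at its tail end. In the side view the fingertips' bottom, around (468,198), matches the projected TCP tip. I'll move 11 mm forward and descend.

Request:
arm_command(
  targets=[0,0,0,0.3,0,-0.2,0,0,0,0,0.4,0,-0.2,0,0,0,0,0.3,0,-0.05,0,0,0,0,0,0,0,0],
)

```text
time: 3.95
ee_pos: [0.5683, -0.1193, 0.07]
eef_rot: [-0.529, -0.466, 0.53, -0.471]
ft_force: [-0.7, -0.4, -0.1]
width: 0.0004
```

```bash
python3 -c "
from g import *
go([.5645,-.120,.054])"
```

```text
t 3.95 ee [ 0.5683 -0.1193  0.07  ] F [-0.7 -0.4 -0.1] w 0.0004 q [ 0.59  0.45 -0.57  1.75  0.29  1.02 -0.21]
turn units [-0.009  0.006 -0.007]
shift units [ 0.64 -0.15  0.04]
```

Request:
arm_command(
  targets=[0,0,0,0.3,-0.12,0,0,0,0,0,0.15,0,0,0,0,0,0,0,0,0,0],
)

```text
time: 4.2
ee_pos: [0.5655, -0.1182, 0.0578]
eef_rot: [0.529, 0.466, -0.529, 0.472]
ft_force: [-0.2, -0.0, 0.2]
width: -0.0001
```

```bash
python3 -c "
from g import *
go([.5645,-.120,.054])"
```

```text
t 4.2 ee [ 0.5655 -0.1182  0.0578] F [-0.2 -0.   0.2] w -0.0001 q [ 0.59  0.46 -0.56  1.76  0.3   0.99 -0.21]
turn units [-0.007  0.006 -0.007]
shift units [ 0.15 -0.03  0.07]
```

Request:
arm_command(
  targets=[0,0,0,0.12,0,0.05,0,0,0,0,0.05,0,0,0],
)

```text
time: 4.37
ee_pos: [0.5662, -0.1196, 0.0545]
eef_rot: [0.53, 0.466, -0.529, 0.472]
ft_force: [-3.7, 0.7, 15.0]
width: 0.0003
```

Request:
arm_command(
  targets=[0,0,0,0.06,0,0,0,0,0,0,0.06,0,0,0],
)

```text
time: 4.53
ee_pos: [0.5664, -0.1196, 0.0544]
eef_rot: [-0.529, -0.465, 0.529, -0.472]
ft_force: [-11.1, 2.6, 21.8]
width: 0.0004
```

Request:
arm_command(
  targets=[0,0,0,0.06,-0.03,-0.15,0,0,0,0,0.06,-0.03,-0.15,0],
)

```text
time: 4.7
ee_pos: [0.5669, -0.1148, 0.0545]
eef_rot: [-0.53, -0.463, 0.53, -0.473]
ft_force: [-4.9, -2.8, 13.9]
width: 0.0004
```

```bash
python3 -c "
from g import *
go([.5645,-.120,.054])"
```

```text
t 4.7 ee [ 0.5669 -0.1148  0.0545] F [-4.9 -2.8 13.9] w 0.0004 q [ 0.58  0.47 -0.56  1.77  0.31  0.98 -0.23]
turn units [-0.011  0.013 -0.012]
shift units [ 0.02 -0.07  0.22]
```

Request:
arm_command(
  targets=[-0.01,0.01,-0.01,0.08,-0.03,-0.18,0,0,0,0,0.08,-0.03,-0.18,0,0,0,0,0.08,-0.03,-0.18,0],
)

```text
time: 4.95
ee_pos: [0.568, -0.1064, 0.0544]
eef_rot: [-0.528, -0.465, 0.53, -0.473]
ft_force: [-8.6, -2.5, 21.6]
width: 0.0003
```

```bash
python3 - <<'E'
from g import *
go([.5645,-.120,.054])
for n,b in (("top",(255,145,385,225)),("side",(245,130,365,230))):
    im=camera(n)[:,:,::-1]; im=im[b[1]:b[3],b[0]:b[2]]
    cv2.imwrite(f"pics/{n}2.png",cv2.resize(im,None,fx=5,fy=5,interpolation=cv2.INTER_CUBIC))
E
```

```text
t 4.95 ee [ 0.568  -0.1064  0.0544] F [-8.6 -2.5 21.6] w 0.0003 q [ 0.56  0.47 -0.56  1.77  0.31  0.99 -0.24]
turn units [-0.006  0.013 -0.008]
shift units [ 0.02 -0.08  0.56]
```

View pics/top2.png

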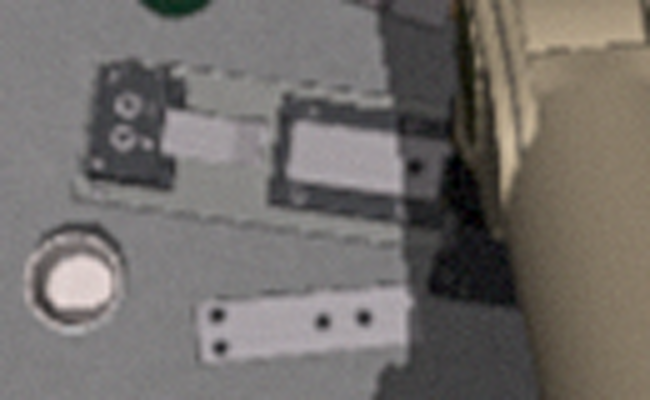

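View pics/side2.png

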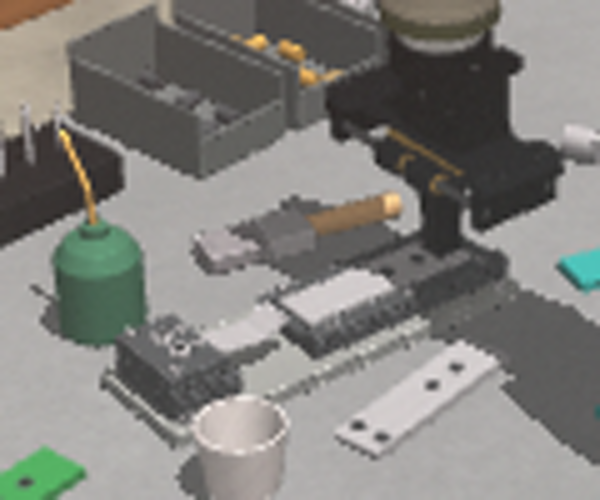

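The strap travels with the fingertips: its nose went from (310,155) to (290,155) in the crop, about 13 mm. Going on.

Request:
arm_command(
  targets=[0,0.01,-0.01,0.09,-0.05,-0.28,0,0,0,0,0.09,-0.05,-0.28,0,0,0.01,0,0.09,-0.05,-0.28,0,0,0,0,0.09,-0.05,-0.28,0],
)

```text
time: 5.38
ee_pos: [0.5705, -0.0853, 0.0544]
eef_rot: [0.532, 0.464, -0.53, 0.47]
ft_force: [-7.3, -4.4, 20.6]
width: 0.0002
```

```bash
python3 -c "
from g import *
go([.580,.0115,.054])"
```

```text
t 5.3833 ee [ 0.5705 -0.0853  0.0544] F [-7.3 -4.4 20.6] w 0.0002 q [ 0.54  0.47 -0.57  1.77  0.3   0.98 -0.28]
turn units [-0.015  0.005 -0.01 ]
shift units [-0.   -0.11 -3.89]
```

Request:
arm_command(
  targets=[-0.015,0,-0.01,0.11,-0.06,-0.22,0,0,0,0,0.11,-0.06,-0.22,0,0,0,0,0.11,-0.06,-0.22,0,0,0,0,0.11,-0.06,-0.22,0],
)

```text
time: 5.72
ee_pos: [0.5723, -0.0701, 0.0544]
eef_rot: [-0.528, -0.462, 0.531, -0.476]
ft_force: [-8.6, -8.0, 27.2]
width: 0.0002
```

```bash
python3 - <<'E'
from g import *
go([.580,.0115,.054])
for n,b in (("top",(255,145,385,225)),("side",(245,130,365,230))):
    im=camera(n)[:,:,::-1]; im=im[b[1]:b[3],b[0]:b[2]]
    cv2.imwrite(f"pics/{n}3.png",cv2.resize(im,None,fx=5,fy=5,interpolation=cv2.INTER_CUBIC))
E
```

```text
t 5.7167 ee [ 0.5723 -0.0701  0.0544] F [-8.6 -8.  27.2] w 0.0002 q [ 0.5   0.47 -0.57  1.77  0.32  0.98 -0.32]
turn units [-0.008  0.021 -0.015]
shift units [-0.04 -0.09 -3.28]
```

View pics/top3.png

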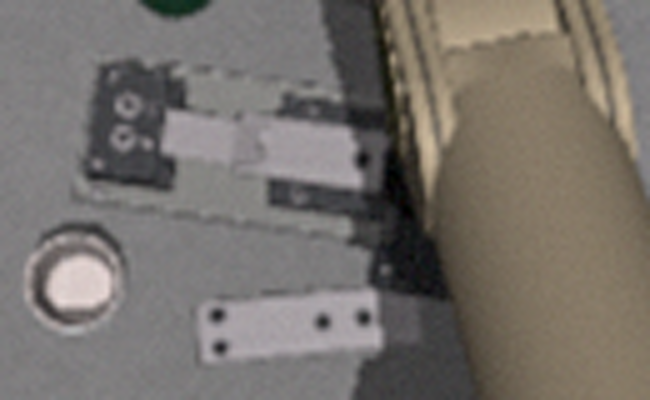

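View pics/side3.png

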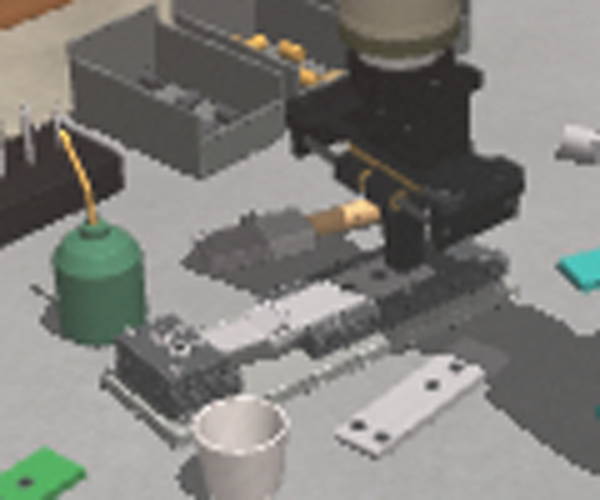

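The nose is now under the leaf's lip, around (240,150) in the crop, and the strap lies flat with the press at 27 N.

Request:
arm_command(
  targets=[-0.01,0.02,-0.02,0.11,-0.06,-0.25,0,0,0,0,0.11,-0.06,-0.25,0,0,0.01,-0.01,0.11,-0.06,-0.25,0,0,0,0,0.11,-0.06,-0.25,0],
)

```text
time: 6.15
ee_pos: [0.5739, -0.0596, 0.0544]
eef_rot: [-0.527, -0.465, 0.534, -0.47]
ft_force: [-10.0, -6.9, 27.8]
width: 0.0006
```

```bash
python3 -c "
from g import *
go([.587,.0115,.054])"
```

```text
t 6.15 ee [ 0.5739 -0.0596  0.0544] F [-10.   -6.9  27.8] w 0.0006 q [ 0.49  0.48 -0.58  1.76  0.31  1.   -0.34]
turn units [-0.014  0.015  0.001]
shift units [-0.02  0.16 -2.89]
```

Request:
arm_command(
  targets=[-0.01,0.01,0,0.11,-0.08,-0.3,0,0,0,0,0.11,-0.08,-0.3,0,0,0.01,-0.01,0.11,-0.08,-0.3,0,0,0,0,0.11,-0.08,-0.3,0],
)

```text
time: 6.48
ee_pos: [0.5761, -0.0402, 0.0544]
eef_rot: [-0.53, -0.462, 0.532, -0.471]
ft_force: [-7.4, -8.0, 25.9]
width: 0.0005
```

```bash
python3 - <<'E'
from g import *
go([.587,.0115,.054])
for n,b in (("top",(255,145,385,225)),("side",(245,130,365,230))):
    im=camera(n)[:,:,::-1]; im=im[b[1]:b[3],b[0]:b[2]]
    cv2.imwrite(f"pics/{n}4.png",cv2.resize(im,None,fx=5,fy=5,interpolation=cv2.INTER_CUBIC))
E
```

```text
t 6.4833 ee [ 0.5761 -0.0402  0.0544] F [-7.4 -8.  25.9] w 0.0005 q [ 0.46  0.47 -0.58  1.76  0.32  0.99 -0.38]
turn units [-0.017  0.014 -0.009]
shift units [-0.01  0.17 -2.11]
```

View pics/side4.png

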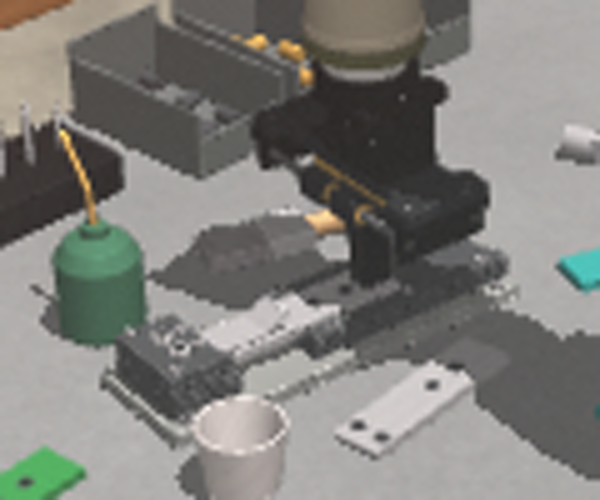

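View pics/top4.png

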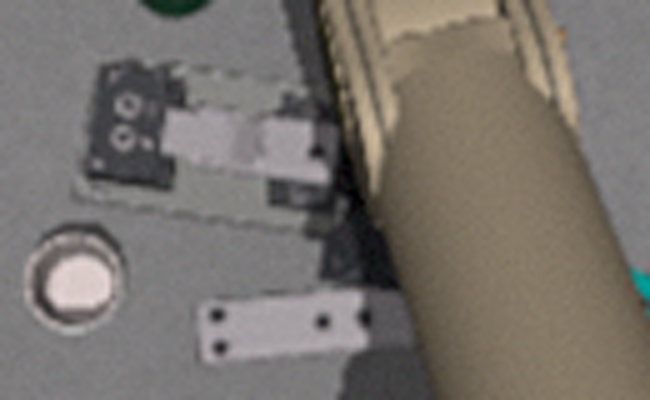

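Fingertip-to-hole offset unchanged in the side crop (about 24,-20), so no slip. The nose is nearly across the gap and the strap is still level.

Request:
arm_command(
  targets=[-0.015,0.015,-0.01,0.12,-0.08,-0.3,0,0,0,0,0.12,-0.08,-0.3,0,0,0.01,-0.01,0.12,-0.08,-0.3,0,0,0,0,0.12,-0.08,-0.3,0],
)

```text
time: 6.92
ee_pos: [0.5787, -0.0189, 0.0544]
eef_rot: [0.531, 0.465, -0.53, 0.471]
ft_force: [-8.9, -7.2, 28.5]
width: 0.0002
```

```bash
python3 -c "
from g import *
go([.582,.0115,.054])"
```

```text
t 6.9167 ee [ 0.5787 -0.0189  0.0544] F [-8.9 -7.2 28.5] w 0.0002 q [ 0.43  0.48 -0.59  1.76  0.32  0.99 -0.4 ]
turn units [-0.012  0.005 -0.009]
shift units [ 0.01 -0.02 -1.22]
```

Request:
arm_command(
  targets=[-0.01,0.005,-0.01,0.12,-0.08,-0.3,0,0,0,0,0.12,-0.08,-0.3,0,0,0,0,0.12,-0.08,-0.25,0],
)

```text
time: 7.17
ee_pos: [0.5804, -0.0043, 0.0543]
eef_rot: [-0.53, -0.463, 0.53, -0.473]
ft_force: [-9.3, -7.6, 29.3]
width: 0.001
```

```bash
python3 -c "
from g import *
go([.582,.0115,.054])"
```

```text
t 7.1667 ee [ 0.5804 -0.0043  0.0543] F [-9.3 -7.6 29.3] w 0.001 q [ 0.4   0.48 -0.59  1.76  0.33  0.99 -0.44]
turn units [-0.011  0.014 -0.013]
shift units [ 0.01 -0.02 -0.64]
```

Request:
arm_command(
  targets=[-0.01,0.01,-0.01,0.13,-0.08,-0.25,0,0,0,0,0.13,-0.08,-0.22,0],
)

```text
time: 7.33
ee_pos: [0.5814, 0.0032, 0.0543]
eef_rot: [-0.529, -0.464, 0.529, -0.474]
ft_force: [-11.4, -7.3, 32.7]
width: 0.0001
```

Request:
arm_command(
  targets=[-0.01,0.005,0,0.13,-0.08,-0.2,0,0,0,0,0.13,-0.08,-0.2,0],
)

```text
time: 7.5
ee_pos: [0.582, 0.0088, 0.0544]
eef_rot: [0.529, 0.462, -0.528, 0.478]
ft_force: [-9.9, -7.3, 31.4]
width: 0.0004
```

Request:
arm_command(
  targets=[0,0.01,-0.01,0.13,-0.06,-0.2,0],
)

```text
time: 7.58
ee_pos: [0.5824, 0.012, 0.0543]
eef_rot: [0.529, 0.464, -0.528, 0.475]
ft_force: [-12.3, -8.2, 33.3]
width: 0.0005
```

Request:
arm_command(
  targets=[0,0.01,-0.01,0.13,-0.06,-0.18,0],
)

```text
time: 7.67
ee_pos: [0.5826, 0.0125, 0.0543]
eef_rot: [-0.529, -0.465, 0.53, -0.472]
ft_force: [-15.4, -19.1, 37.3]
width: 0.0004
```

Request:
arm_command(
  targets=[0,0.0,-0.01,0.13,-0.06,-0.18,0],
)

```text
time: 7.75
ee_pos: [0.5827, 0.0125, 0.0543]
eef_rot: [-0.527, -0.464, 0.533, -0.471]
ft_force: [-13.6, -14.8, 34.9]
width: 0.0003
```

Request:
arm_command(
  targets=[0,0.0,0,0.13,-0.06,-0.18,0],
)

```text
time: 7.83
ee_pos: [0.5827, 0.0127, 0.0543]
eef_rot: [-0.527, -0.461, 0.536, -0.472]
ft_force: [-15.6, -12.7, 37.7]
width: 0.0001
```

It has stalled at y = 0.0125 m, against the predicted 0.0115, and the forward force jumped from 8 to 19 N. Checking by camera while still pressing.

```bash
python3 - <<'E'
from g import *
go([.582,.0115,.054])
for n,b in (("top",(255,145,385,225)),("side",(245,130,365,230))):
    im=camera(n)[:,:,::-1]; im=im[b[1]:b[3],b[0]:b[2]]
    cv2.imwrite(f"pics/{n}5.png",cv2.resize(im,None,fx=5,fy=5,interpolation=cv2.INTER_CUBIC))
E
```

```text
t 7.8333 ee [0.5827 0.0127 0.0543] F [-15.6 -12.7  37.7] w 0.0001 q [ 0.37  0.49 -0.59  1.74  0.34  1.01 -0.48]
turn units [-0.018  0.025 -0.004]
shift units [ 0.01 -0.02  0.05]
```

View pics/side5.png

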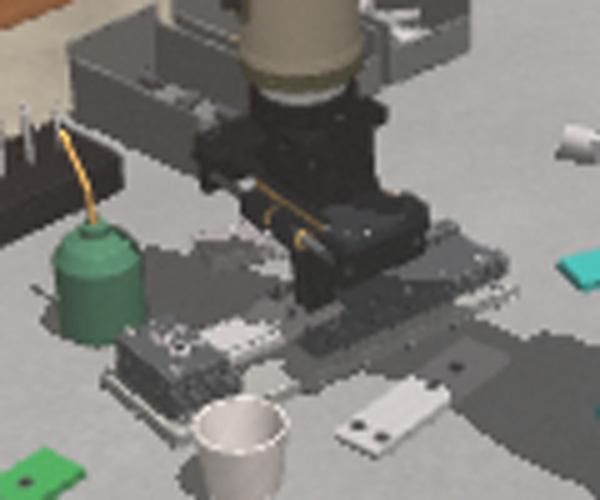

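View pics/top5.png

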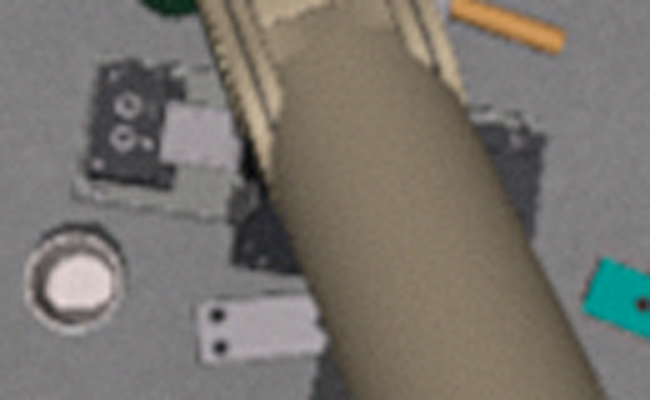

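The strap bridges the gap, under leaf and bush plate. One last firm push, then lift straight up.

Request:
arm_command(
  targets=[-0.01,0.02,0,0.14,-0.1,-0.25,0,0,0,0,0.14,-0.1,-0.25,0],
)

```text
time: 8.1
ee_pos: [0.5825, 0.0128, 0.0543]
eef_rot: [-0.528, -0.459, 0.535, -0.474]
ft_force: [-12.4, -16.4, 35.6]
width: 0.0004
```

Request:
arm_command(
  targets=[0,0,0,0.05,-0.02,-0.03,0,0,0,0,-0.3,0,0,0,0,0,0,-0.6,0,0,0,0,0,0,-0.8,0,0,0,0,0,0,-0.9,0,0,0,0,0,0,-0.9,0,0,0,0,0,0,-0.9,0,0,0,0,0,0,-0.9,0,0,0],
)

```text
time: 8.77
ee_pos: [0.5793, 0.0138, 0.1904]
eef_rot: [-0.527, -0.459, 0.537, -0.472]
ft_force: [1.0, -0.2, 0.6]
width: 0.0005
```

Request:
arm_command(
  targets=[0,0,0,-0.2,0,0.9,0,0,0,0,-0.2,0,0.9,0,0,0,0,-0.2,0,0.9,0,0,0,0,-0.2,0,0.9,0,0,0,0,-0.2,0,0.9,0,0,0,0,-0.2,0,0.9,0,0,0,0,-0.2,0,0.9,0,0,0,0,-0.2,0,0.9,0,0,0,0,-0.2,0,0.9,0,0,0,0,-0.2,0,0.9,0,0,0,0,0,0,0.5,0,0,0,0,0,0,0,0],
)

```text
time: 9.77
ee_pos: [0.5503, -0.2251, 0.2585]
eef_rot: [0.53, 0.46, -0.529, 0.478]
ft_force: [1.0, 0.6, 0.2]
width: 0.0006
```

```bash
python3 - <<'E'
from g import *
go([.582,.0115,.054])
for n,b in (("top",(255,145,385,225)),("side",(245,130,365,230))):
    im=camera(n)[:,:,::-1]; cv2.imwrite(f"pics/{n}6f.png",im); im=im[b[1]:b[3],b[0]:b[2]]
    cv2.imwrite(f"pics/{n}6.png",cv2.resize(im,None,fx=6,fy=6,interpolation=cv2.INTER_CUBIC))
E
```

```text
t 9.7667 ee [ 0.5503 -0.2251  0.2585] F [1.  0.6 0.2] w 0.0006 q [ 0.73  0.29 -0.52  1.52  0.16  1.35  0.07]
turn units [-0.009  0.021 -0.024]
shift units [ 8.02 -0.05 -9.68]
```

View pics/side6.png

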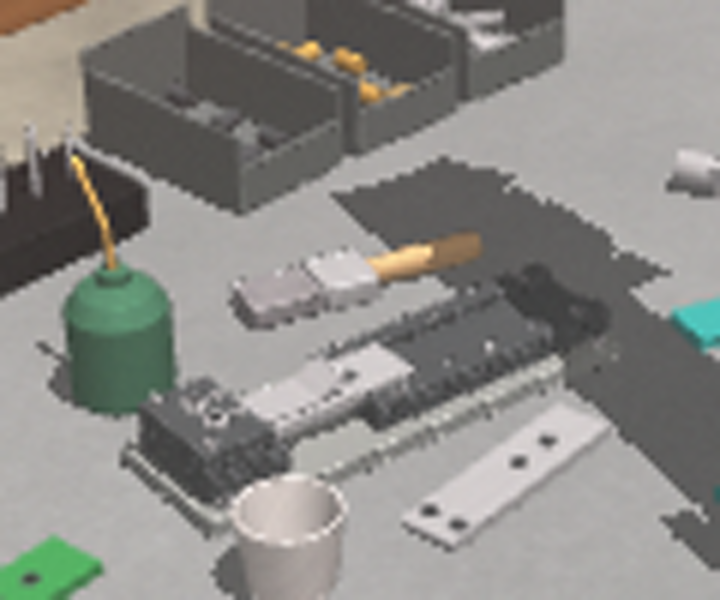

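View pics/top6.png

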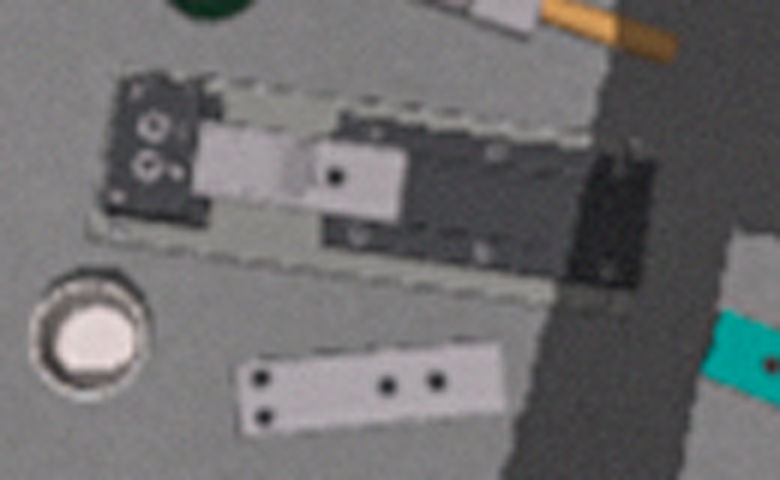

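```bash
python3 - <<'E'
from g import *
f=lambda p:((p[0]+.5)/6-.5+255,(p[1]+.5)/6-.5+145)
g=lambda p:((p[0]+.5)/6-.5+245,(p[1]+.5)/6-.5+130)
n=np.array([d[1],-d[0],0])
T=np.mean([ray("top",f(p),.032) for p in((406,150),(400,221))],0)
S=np.mean([ray("side",g(p),.032) for p in((373,341),(413,371))],0)
T0=np.array([.56424,-.13556,.032]);S0=np.array([.55809,-.13356,.032])
for a,b in((T,T0),(S,S0)): print(a.round(4),"moved",(a-b)@d,(a-b)@n)
# jig refs: pad corner x=-155 & +25, tail relative
P0=np.mean([[.5993,-.146,.03],[.5258,-.1369,.03]],0);P1=np.mean([[.6207,.0303,.03],[.5482,.0382,.03]],0)
print("tail jig x from pad end",-155+1e3*(T-P0)@d,25+1e3*(T-P1)@d)
B=np.mean([[.6384,.1505,.047],[.5599,.1604,.047]],0);print("from bush far edge x=148?",148+1e3*(T-B)@d)
E
```

```text
[ 0.5812 -0.0044  0.032 ] moved 0.1322235546761685 0.0017739378033065705
[ 0.5812 -0.0006  0.032 ] moved 0.13469309757432224 0.0076618220403812795
tail jig x from pad end -16.73123595011225 -13.783954461895668
from bush far edge x=148? -12.870309764908797
```

View pics/top6f.png

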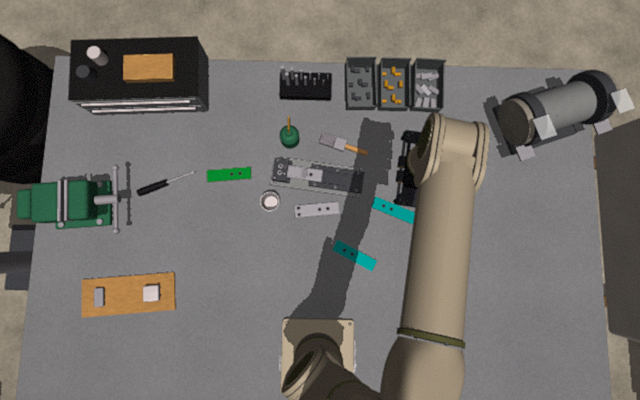

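The tail is at jig x ≈ -14.5 ± 2 mm, where home is -15. The strap lies flat, nothing else has moved, and the arm is clear. Handing in.

```bash
python3 -c "
from bench import *
print(close_job())"
```

```text
the job is handed in; nothing more can be done
None
```

The strap is loaded in the drill jig and the job is handed in, with the arm clear and about 10 s of the 48 s used. I pressed the closed fingertips on its tail and slid it about 132 mm under the leaf spring and bush plate to the end stop. I then lifted straight up and backed away.

**Pressing force:** It was 14 to 22 N over the first few centimetres. It was 26 to 38 N from the leaf onward.

**Stop contact:** The tool stalled while the forward force jumped from 8 to about 19 N. A second firm push moved it no further.

**Position:** The tail measures jig x = -13 to -17 mm in the top view, against -15 mm when home.

**Flatness and bystanders:** The strap looks flat and bridges the chip gap in both views. The other objects look unmoved.

**Disagreements:** The side view gave 135 mm of travel against 132 mm from the top view. It also showed 7.7 mm of sideways shift against 1.8 mm. I put this down to coarse corner picking in the side view, since the guides allow only about 1.6 mm. I could not see the nose itself under the bush plate.

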